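# Press the blue lid onto the parts tub

## Task

Close the white parts tub that has the blue band and blue base plate: take the loose blue lid from the bench by its knob, set it on that tub's mouth and press it down firmly until it is fully home and sits level on the rim, then let go. The red tub is still in use, so leave the red lid where it lies.

Things in the scene. Friction and masses are not known exactly. Their poses are not given: they have to be found in the camera images.
- blue_tub: Tub to close: round, white, blue band, on a blue plate 124x124x8 mm fixed to the bench. Origin: bench level, centre. Rim 75 mm up, 100 mm outside, 92 mm inside diameter. Four black lugs in the mouth, tops 6 mm below the rim, carry a lid laid on (lid origin 69 mm above tub origin). They hold by friction: about 15 N (at most 20) slides them down till the flange meets the rim (57 mm); they stay.
- blue_lid: Lid to fit: all blue, rigid, loose, knob up, 70 g. Origin: centre of underside; z up along the knob. From below: slightly tapered plug that enters the tub with some 10 mm of play all round, 60 mm diameter at its foot, 72 mm at the top, z 0 to 18 mm; round flange, 116 mm diameter, z 18 to 23 mm; round upright knob in the centre, 30 mm diameter, z 23 to 57 mm.
- red_tub: The other tub, to be left open: same size and shape, with a red band, on a red plate fixed to the bench, brass bolts inside. Origin as for the blue tub.
- red_lid: The other lid, to be left where it lies: same size and shape as the blue lid, all red, loose on the bench. Origin as for the blue lid.
There are look-alikes about, which are no part of the job. Leave any pink look-alike of the blue_lid alone. What is shaped like the blue_tub but green is not meant.

How it is judged:
By the outcome, as a careful person would: the job done as asked, in the order asked, and still so for the second after the job is handed in, with the robot touching nothing.
It also fails if it takes over 48 s, if anything falls off the work surface, if the arm or the gripper's body presses on something with over 40 N, if the wrist force passes 120 N, or if a joint passes its speed limit or range.

## Robot

A 6-joint arm with a two-finger parallel gripper is mounted at the origin on the work surface. World frame = base frame: x ahead of the robot, y to its left, z up, the work surface at z = 0. Lengths are in mm, angles in degrees, forces in N, time in s.
With the tool pointing down it reaches from about 350 to 975 mm from the base axis. Payload 17.4 kg.
Tool frame: the origin (TCP) lies midway between the tips of the shut fingers; the grasp point (between the pads) lies 19 mm behind it; z points along the fingers, y is the line along which they close (so a half turn about z gives the same grasp; the last joint's range is limited). The gripper opens to 85 mm and grips with 20 to 120 N. Pads are 22 mm wide; open, the fingers measure 114 mm over their backs; the gripper's body (76 mm by 85 mm) begins 54 mm behind the grasp point. The pads swing forward as they close: fully open they stand 13 mm farther back than shut.
Start: joints at [-74.702, 6.646, 82.598, -0, 90.757, -2.166], TCP at [202.56, -643.896, 200.003] pointing down, gripper open.
Joint ranges: [-162.19, 162.19], [-47.58, 125.68], [4.15, 143.07], [-65.23, 245.23], [0.69, 171.88], [-170.13, 170.13]. Speed limits (degrees/s): [108.29, 108.29, 127.2, 180, 180, 180].

## Interface

Orientations are given as [roll, pitch, yaw] about the fixed x, y, z axes, in that order (R = Rz(yaw) Ry(pitch) Rx(roll)).
In Python, from cell import manip gives the robot as it stands.
- The arm moves only by the tool send_rows, never from a script. Its argument "motion" is a list that holds one entry, the list of rows, each a list of 7 numbers: the shift along the tool's x, y, z scaled (see below), then the turn, a rotation vector about the tool's x, y, z scaled (see below), then the closure in counts, from 0 (fully open) to 255 (shut). In form: [[[x, y, z, ax, ay, az, claw], ...]]. A call has exactly 8 rows; each row is the pose to reach, as a shift and turn from the pose commanded when the call began, along the tool's axes at that moment; what a row does not reach only later rows make up. The controller multiplies each number of a shift by 0.75 m and each number of a turn by 0.5 rad. A row lasts 1/12 s, in which the tool goes at most 41.7 mm and 7.16 degrees, less where a joint would pass 70% of its speed; a pose out of reach is approached as far as the arm can. A call with a number of a shift or a turn outside -1 to 1 is refused whole. A call with a gripper value outside its range is refused whole. The fingers move at their own pace and stop on an object; "force" is the grip in N (left out, the last holds). Time passes only in rows, so rows that repeat a pose let the fingers close, or fill a call up. It gives the time, the measured TCP pose, the force, the opening and the grip force at its end, in the units of the state.
- manip.state(): the state, without advancing time (a new reading comes with each control period).
- manip.snapshot(name): name is "side" or "top" or "wrist"; returns the picture (480x640x3 uint8, red, green, blue); there is no depth.
- manip.get_calibration(name): a dict with "fovy" (degrees; the focal length in pixels is half the picture's height over the tangent of half this angle, whatever the lens; pixels are square), "cx", "cy" (the principal point, pixels), "rvec" (rotation vector, rad) and "tvec" (3), from world to camera coordinates, as OpenCV has them; the wrist camera has in their place "tool_from_camera" (4x4, takes a point from camera to tool coordinates, whose origin is the TCP and whose axes are the flange's). Camera axes: x right, y down, z forward; pixel columns grow to the right and rows downward; lengths in mm; the calibration is good to about 2 mm. The wrist camera is an equidistant fisheye: a pixel r from the principal point sees the ray r / f radians off the axis. A picture is of the moment at which its call begins: read the wrist's pose just before it. get_calibration takes no time and is no camera call.
- manip.finish_job(): hands the job in; it is judged then, once.
The state is a dict: "time_s": time; "qpos": joint angles; "joint_vel": joint speeds; "joint_torque": joint torques, N m; "tcp_pos": TCP position; "eef_rot": TCP orientation; "contact_force": force on the tool from outside, world axes, zero at the start; "wrist_torque": the same for the moment, N m; "opening": opening from 0.0 (shut) to 1.0 (fully open); "gripper_force": force on a finger pad.
Only numpy, scipy, OpenCV 4.12 (cv2) and the standard library are available. Lean on these libraries where they do the work, as an engineer would, in place of code of your own. Each camera call takes 0.05 s, during which the arm holds its last target. There are 200 camera calls.

## Working session

There is one attempt and no reset: what is moved stays moved. The work goes in short steps, Python scripts to look and compute and a tool call to move; the robot and the scene stay as the last step left them, time stands still between calls to the robot, and variables do not carry over. Pictures are saved under pics/ and viewed, at most 10 in all, crops included, and the job is handed in when it is done.

Besides the shell and the picture viewer there is one more tool, called after ">>>" by a JSON object that holds its "op" and its "data", one argument or row to a line. send_rows: Moves the arm, as the interface text tells. Its arguments: {"type":"object","properties":{"motion":{"type":"array","items":{"type":"array","items":{"type":"array","items":{"type":"number"}}}},"force":{"type":"number"}},"required":["motion"]}

```bash
ls; mkdir -p pics
python3 - <<'E'
from cell import manip
import cv2,numpy as np
s=manip.state();print(s)
ims=[]
for n in("side","top","wrist"):
    im=manip.snapshot(n);np.save(f"pics/{n}0.npy",im);cv2.imwrite(f"pics/{n}0.png",im[...,::-1]);print(n,manip.get_calibration(n));ims.append(im)
E
```

```text
pics
{'time_s': 0.0, 'qpos': array([-7.47014906e+01,  6.67502457e+00,  8.26361509e+01,  1.55473681e-03,
        9.07588956e+01, -2.16654759e+00]), 'joint_vel': array([ 0.06387928,  0.0122967 , -0.06926507,  0.10889767,  0.02169712,
        0.03110772]), 'joint_torque': array([-3.60356549e-03, -7.32000804e+01, -6.32479191e+01, -3.82323542e-04,
        6.54063304e-03,  8.15553875e-06]), 'tcp_pos': array([ 202.51105628, -643.6518402 ,  199.24723198]), 'eef_rot': array([-1.79930038e+02, -4.20250586e-03,  1.74650740e+01]), 'contact_force': array([ 0.18393528, -0.02500669,  0.50762069]), 'wrist_torque': array([-0.00628304,  0.01928314, -0.06096517]), 'gripper_force': 0.0, 'opening': 0.9986301450625198}
side {'fovy': 52.582193063212536, 'cx': 322.7102528832055, 'cy': 236.17905602936372, 'rvec': array([ 0.36317606, -2.789197  ,  1.19496124]), 'tvec': array([476.65898245, 215.19437454, 901.2578801 ])}
top {'fovy': 53.307811219531736, 'cx': 320.39686106332584, 'cy': 244.53737049202593, 'rvec': array([ 2.14713701, -2.10683371,  0.21956095]), 'tvec': array([-129.43348282,  546.81873472,  902.34977424])}
wrist {'fovy': 65.70646984690485, 'cx': 322.2713239733468, 'cy': 234.16306516946537, 'tool_from_camera': array([[-7.70145160e-04, -9.50187013e-01, -3.11679399e-01,
         8.03021439e+01],
       [ 9.99999074e-01, -3.82207090e-04, -1.30575276e-03,
         1.03993872e+00],
       [ 1.12158324e-03, -3.11680116e-01,  9.50186428e-01,
        -1.74033847e+02],
       [ 0.00000000e+00,  0.00000000e+00,  0.00000000e+00,
         1.00000000e+00]])}
```

View pics/top0.png

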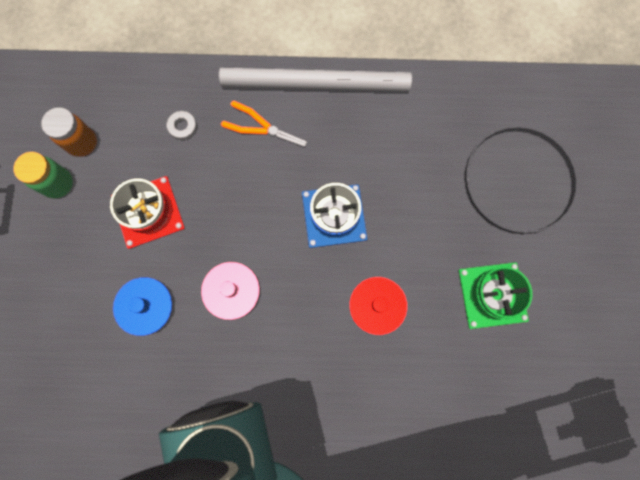

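View pics/side0.png

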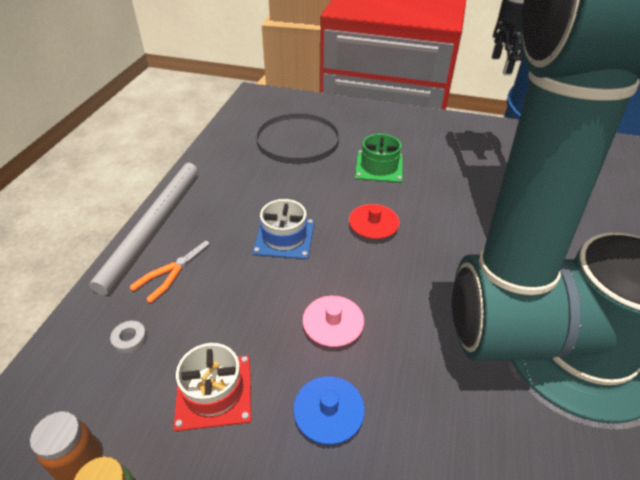

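The blue lid is at about (143,306) in the top view, with its knob at (139,305). The blue tub's rim is at about (335,208) on the blue plate at (335,215). In the side view the lid is at (330,409) and the tub at (284,222). I'll measure both next.

```bash
cat > h.py <<'E'
import numpy as np,cv2
from cell import manip
from scipy.spatial.transform import Rotation as R
def ray(n,px,tcp=None):
    c=manip.get_calibration(n);f=240/np.tan(np.radians(c['fovy'])/2)
    px=np.array(px,float)
    d=np.array([(px[0]-c['cx'])/f,(px[1]-c['cy'])/f,1])
    if n!='wrist':
        M=R.from_rotvec(c['rvec']).as_matrix();return -M.T@c['tvec'],M.T@d
    th=np.hypot(d[0],d[1]);u=d[:2]/max(th,1e-9);d=np.array([*(u*np.sin(th)),np.cos(th)])
    p,rpy=tcp;M=R.from_euler('xyz',rpy,degrees=True).as_matrix();T=c['tool_from_camera']
    return p+M@T[:3,3],M@T[:3,:3]@d
def hit(n,px,z,tcp=None):
    o,d=ray(n,px,tcp);return o+d*(z-o[2])/d[2]
def blue(im):
    h=cv2.cvtColor(im,cv2.COLOR_RGB2HSV);m=cv2.inRange(h,(100,130,50),(125,255,255))
    cs=cv2.findContours(m,cv2.RETR_EXTERNAL,cv2.CHAIN_APPROX_NONE)[0]
    return [c for c in cs if cv2.contourArea(c)>150]
E
python3 - <<'E'
from h import *
for n in('top','side'):
    im=np.load(f'pics/{n}0.npy')
    for c in blue(im):
        P=np.array([hit(n,p[0],20.)[:2] for p in c],np.float32)
        Q=np.array([hit(n,p[0],8.)[:2] for p in c],np.float32)
        (x,y),r=cv2.minEnclosingCircle(P)
        print(n,cv2.boundingRect(c),cv2.contourArea(c),'z20 circ',x,y,r,cv2.fitEllipse(P),'z8 rect',cv2.minAreaRect(Q))
    # white rim: bright low-saturation blobs near the blue tub
    h=cv2.cvtColor(im,cv2.COLOR_RGB2HSV);m=cv2.inRange(h,(0,0,150),(60,70,255))
    box={'top':(295,170,80,80),'side':(245,190,80,70)}[n]
    k=np.zeros_like(m);x,y,w,hh=box;k[y:y+hh,x:x+w]=m[y:y+hh,x:x+w]
    cs=cv2.findContours(k,cv2.RETR_EXTERNAL,cv2.CHAIN_APPROX_NONE)[0];c=max(cs,key=lambda c:cv2.boundingRect(c)[2])
    P=np.array([hit(n,p[0],75.)[:2] for p in c],np.float32)
    print(n,'rim',cv2.boundingRect(c),cv2.minEnclosingCircle(P),cv2.fitEllipse(P))
for n,p in(('top',(139,304)),('side',(329,396))):print('knobtop',hit(n,p,57.))
E
```

```text
top (113, 277, 59, 59) 2626.0 z20 circ 422.96466064453125 236.08584594726562 58.852664947509766 ((423.1101989746094, 236.19439697265625), (115.00533294677734, 115.98074340820312), 177.234375) z8 rect ((423.9688415527344, 239.77828979492188), (117.0850601196289, 117.3908920288086), 48.39568328857422)
top (303, 190, 63, 57) 916.0 z20 circ 612.1718139648438 -143.41464233398438 76.92274475097656 ((622.4756469726562, -146.458251953125), (125.11847686767578, 138.35708618164062), 97.54121398925781) z8 rect ((621.6468505859375, -147.139404296875), (122.0198974609375, 121.99219512939453), 8.621456146240234)
top rim (311, 182, 49, 50) ((622.7579345703125, -146.6698760986328), 51.27252197265625) ((622.6205444335938, -146.7997589111328), (95.15291595458984, 101.20073699951172), 95.24181365966797)
side (294, 376, 71, 69) 3707.0 z20 circ 421.71142578125 236.28956604003906 58.582603454589844 ((421.76507568359375, 236.44139099121094), (114.37843322753906, 115.72505187988281), 13.79078483581543) z8 rect ((422.4342956542969, 230.2427215576172), (115.6294937133789, 118.84626770019531), 16.9195480346679
[... 493 characters left out ...]
38672) z8 rect ((-261.56170654296875, -1007.9596557617188), (353.9208984375, 60.170291900634766), 79.12730407714844)
side (506, 61, 23, 57) 614.0 z20 circ 83.94732666015625 -1029.634765625 214.13632202148438 ((84.341552734375, -989.208984375), (45.2390251159668, 449.4063415527344), 172.09202575683594) z8 rect ((75.48871612548828, -1055.1424560546875), (434.94757080078125, 49.068748474121094), 81.61380004882812)
side rim (260, 198, 47, 36) ((618.28466796875, -140.35874938964844), 58.48286056518555) ((619.3095703125, -140.8807830810547), (98.89183807373047, 114.44173431396484), 18.620351791381836)
knobtop [424.22518799 229.64312096  57.        ]
knobtop [422.35452939 234.62312417  57.        ]
```

>>> {"op": "send_rows", "data": {
  "motion": [
    [[0.035,-0.041,0,0,0,0,0],[0.07,-0.082,0,0,0,0,0],[0.105,-0.123,0,0,0,0,0],[0.14,-0.164,0,0,0,0,0],[0.175,-0.205,0,0,0,0,0],[0.21,-0.246,0,0,0,0,0],[0.245,-0.287,0,0,0,0,0],[0.281,-0.328,0,0,0,0,0]]
  ],
  "force": 60
}}

```text
time_s: 0.82
tcp_pos: [329.9, -344.1, 199.8]
eef_rot: [180.0, -0.0, 17.4]
contact_force: [1.3, -0.1, 0.3]
opening: 1.001
gripper_force: 0.0
```

>>> {"op": "send_rows", "data": {
  "motion": [
    [[0.033,-0.045,0,0,0,0,0],[0.067,-0.089,0,0,0,0,0],[0.1,-0.134,0,0,0,0,0],[0.133,-0.178,0,0,0,0,0],[0.166,-0.223,0,0,0,0,0],[0.2,-0.267,0,0,0,0,0],[0.233,-0.312,0,0,0,0,0],[0.266,-0.357,0,0,0,0,0]]
  ]
}}

```text
time_s: 1.48
tcp_pos: [439.6, -29.1, 200.1]
eef_rot: [180.0, -0.0, 17.5]
contact_force: [1.7, -1.7, -0.4]
opening: 1.0
gripper_force: 0.0
```

>>> {"op": "send_rows", "data": {
  "motion": [
    [[0.013,-0.05,0.01,0,0,0,0],[0.026,-0.1,0.02,0,0,0,0],[0.039,-0.15,0.03,0,0,0,0],[0.052,-0.2,0.04,0,0,0,0],[0.065,-0.25,0.05,0,0,0,0],[0.076,-0.3,0.06,0,0,0,0],[0.087,-0.344,0.067,0,0,0,0],[0.087,-0.344,0.067,0,0,0,0]]
  ]
}}

```text
time_s: 2.15
tcp_pos: [422.9, 238.7, 148.2]
eef_rot: [-179.9, 0.1, 17.7]
contact_force: [1.1, -0.0, -0.4]
opening: 0.999
gripper_force: 0.0
```

Run:
```python
from h import *
s=manip.state();t=(s['tcp_pos'],s['eef_rot']);print(t)
im=manip.snapshot('wrist');cv2.imwrite('pics/w1.png',im[...,::-1])
for c in blue(im):
    P=np.array([hit('wrist',p[0],23.,t)[:2] for p in c],np.float32)
    print(cv2.boundingRect(c),cv2.minEnclosingCircle(P),cv2.fitEllipse(P))
```

```text
(array([422.90343937, 238.69429332, 148.1841964 ]), array([-1.79945760e+02,  1.13129561e-01,  1.76847621e+01]))
(0, 248, 12, 86) ((205.3990478515625, 595.0714721679688), 70.52212524414062) ((168.588134765625, 592.7769165039062), (21.35995864868164, 200.76498413085938), 84.1187515258789)
(257, 143, 136, 134) ((424.319091796875, 236.5359344482422), 57.92605972290039) ((424.2709655761719, 236.6750030517578), (114.07928466796875, 114.5646743774414), 103.51936340332031)
(0, 0, 34, 28) ((538.9848022460938, 612.309326171875), 32.877254486083984) ((539.6882934570312, 608.75146484375), (32.26068878173828, 64.32078552246094), 173.83242797851562)
```

View pics/w1.png

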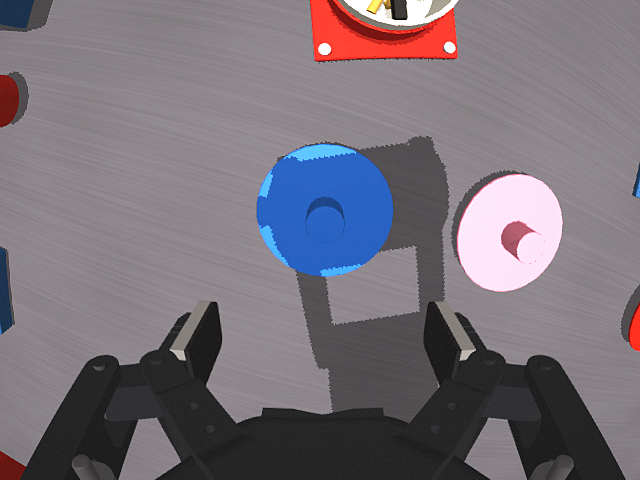

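The wrist view shows the lid centred at (325,210), with the knob at (325,220). It casts to (424,236.5), which agrees with the fixed cameras. Next I descend and grip the knob.

>>> {"op": "send_rows", "data": {
  "motion": [
    [[0,-0.002,0.03,0,0,0,0],[0,-0.002,0.06,0,0,0,0],[0,-0.002,0.09,0,0,0,0],[0,-0.002,0.115,0,0,0,0],[0,-0.002,0.135,0,0,0,0],[0,-0.002,0.15,0,0,0,0],[0,-0.002,0.16,0,0,0,0],[0,-0.002,0.165,0,0,0,0]]
  ]
}}

```text
time_s: 2.87
tcp_pos: [423.9, 235.3, 25.4]
eef_rot: [180.0, 0.0, 17.4]
contact_force: [0.0, -0.3, 0.4]
opening: 1.0
gripper_force: 0.0
```

>>> {"op": "send_rows", "data": {
  "motion": [
    [[0,0,0,0,0,0,60],[0,0,0,0,0,0,120],[0,0,0,0,0,0,255],[0,0,0,0,0,0,255],[0,0,0,0,0,0,255],[0,0,0,0,0,0,255],[0,0,0,0,0,0,255],[0,0,0,0,0,0,255]]
  ],
  "force": 80
}}

```text
time_s: 3.53
tcp_pos: [423.9, 235.9, 26.1]
eef_rot: [-180.0, -0.0, 17.5]
contact_force: [0.2, -0.2, -0.1]
opening: -0.002
gripper_force: 0.0
```

Run:
```python
from h import *
s=manip.state();t=(s['tcp_pos'],s['eef_rot']);print(t,s['opening'],s['gripper_force'])
im=manip.snapshot('wrist');a=im
b=manip.snapshot('side');np.save('pics/side2.npy',b)
o=np.hstack([cv2.resize(a,(400,300)),cv2.resize(b[300:480,220:460],(400,300))])
cv2.imwrite('pics/w2.png',o[...,::-1])
for n,i in(('wrist',a),('side',b)):
  for c in blue(i):
    P=np.array([hit(n,p[0],21.,t)[:2] for p in c],np.float32)
    print(n,cv2.boundingRect(c),cv2.minEnclosingCircle(P))
```

```text
(array([423.91160355, 235.88002743,  26.07870799]), array([-1.79998698e+02, -4.34036478e-03,  1.74668436e+01])) -0.001814175555922186 0.0
wrist (213, 162, 215, 187) ((423.6112060546875, 236.24951171875), 58.5020866394043)
side (294, 378, 71, 67) ((421.61834716796875, 236.73147583007812), 58.59019470214844)
side (253, 226, 32, 31) ((636.651123046875, -110.75395202636719), 55.180973052978516)
side (506, 17, 134, 107) ((-137.02073669433594, -1283.8350830078125), 533.2953491210938)
```

View pics/w2.png

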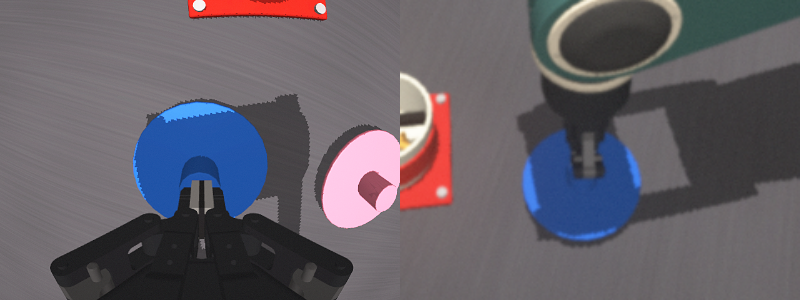

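The image is ambiguous: the lid hasn't moved, but the fingers read shut. I'll look closer at full resolution before moving.

Run:
```python
from h import *
s=manip.state();t=(s['tcp_pos'],s['eef_rot'])
a=manip.snapshot('wrist');b=manip.snapshot('side')
def proj(n,P):
    c=manip.get_calibration(n);f=240/np.tan(np.radians(c['fovy'])/2);P=np.array(P,float)
    if n=='wrist':
        M=R.from_euler('xyz',t[1],degrees=True).as_matrix();T=c['tool_from_camera']
        q=T[:3,:3].T@(M.T@(P-t[0])-T[:3,3]);th=np.arctan2(np.hypot(q[0],q[1]),q[2]);u=q[:2]/np.hypot(q[0],q[1])*th*f
    else:
        q=R.from_rotvec(c['rvec']).apply(P)+c['tvec'];u=q[:2]/q[2]*f
    return u+[c['cx'],c['cy']]
for n in('wrist','side'):
    print(n,'tcp',proj(n,t[0]),'grasp',proj(n,t[0]+[0,0,19]),'knobtop',proj(n,[424,236,57]),'knobbase',proj(n,[424,236,23]))
o=np.hstack([cv2.resize(a[200:440,220:420],(400,480)),cv2.resize(b[350:446,290:370],(400,480))])
cv2.imwrite('pics/w3.png',o[...,::-1])
```

```text
wrist tcp [320.7496767  277.03219224] grasp [320.55159384 293.98145847] knobtop [320.17320435 306.15344949] knobbase [320.58214109 274.34118965]
side tcp [327.45078903 405.88612374] grasp [327.70661941 400.1694692 ] knobtop [327.7810868  396.53234942] knobbase [327.32224059 406.84403089]
```

View pics/w3.png

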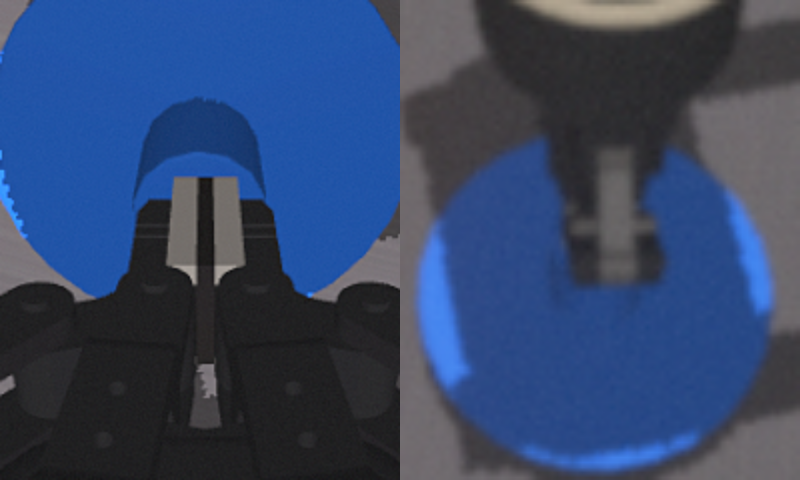

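Run:
```python
from h import *
c=manip.get_calibration('wrist');f=240/np.tan(np.radians(c['fovy'])/2);T=c['tool_from_camera']
for z in(0,-13,-25,-44):
  for x in(11,-11):
    q=T[:3,:3].T@(np.array([x,42.5,z])-T[:3,3]);r=np.hypot(q[0],q[1]);print(z,x,q[:2]/r*np.arctan2(r,q[2])*f+[c['cx'],c['cy']])
c=manip.get_calibration('side');print('sidecam',-R.from_rotvec(c['rvec']).as_matrix().T@c['tvec'])
```

```text
0 11 [403.7669318  256.81188491]
0 -11 [400.39859014 295.00810701]
-13 11 [409.18750422 266.77338026]
-13 -11 [405.19911329 306.82502473]
-25 11 [414.81571101 277.20067003]
-25 -11 [410.1162931 319.037853 ]
-44 11 [425.21091285 296.69251356]
-44 -11 [419.01446329 341.42961247]
sidecam [347.00107715 608.62826384 771.32357654]
```

The finger tips in the wrist views sit about 31 mm nearer the flange than the stated TCP. That explains why the fingers shut just above the knob (top at z=57) with no force. I'll open, go down about 28 mm while watching the force, and close again.

>>> {"op": "send_rows", "data": {
  "motion": [
    [[0,0,0,0,0,0,0],[0,0,0,0,0,0,0],[0,0,0,0,0,0,0],[0,0,0,0,0,0,0],[0,0,0,0,0,0,0],[0,0,0.007,0,0,0,0],[0,0,0.014,0,0,0,0],[0,0,0.02,0,0,0,0]]
  ]
}}

```text
time_s: 4.4
tcp_pos: [423.7, 235.7, 10.2]
eef_rot: [180.0, 0.0, 17.5]
contact_force: [-0.1, 0.1, 0.7]
opening: 1.002
gripper_force: 0.0
```

>>> {"op": "send_rows", "data": {
  "motion": [
    [[0,0,0.003,0,0,0,0],[0,0,0.006,0,0,0,0],[0,0,0.009,0,0,0,0],[0,0,0.012,0,0,0,0],[0,0,0.015,0,0,0,0],[0,0,0.017,0,0,0,0],[0,0,0.017,0,0,0,0],[0,0,0.017,0,0,0,0]]
  ]
}}

```text
time_s: 5.07
tcp_pos: [423.9, 235.9, -1.8]
eef_rot: [-180.0, 0.0, 17.5]
contact_force: [-0.4, -0.2, 0.3]
opening: 1.0
gripper_force: 0.0
```

>>> {"op": "send_rows", "data": {
  "motion": [
    [[0,0,0,0,0,0,80],[0,0,0,0,0,0,255],[0,0,0,0,0,0,255],[0,0,0,0,0,0,255],[0,0,0,0,0,0,255],[0,0,0,0,0,0,255],[0,0,0,0,0,0,255],[0,0,0,0,0,0,255]]
  ],
  "force": 80
}}

```text
time_s: 5.73
tcp_pos: [424.2, 236.0, -1.3]
eef_rot: [-180.0, -0.0, 17.5]
contact_force: [-0.1, -0.0, 5.4]
opening: 0.329
gripper_force: 78.8
```

Gripped: the opening is 0.33, about 28 mm, with 79 N on the pads. I lift and check.

>>> {"op": "send_rows", "data": {
  "motion": [
    [[0,0,-0.01,0,0,0,255],[0,0,-0.03,0,0,0,255],[0,0,-0.06,0,0,0,255],[0,0,-0.09,0,0,0,255],[0,0,-0.12,0,0,0,255],[0,0,-0.15,0,0,0,255],[0,0,-0.175,0,0,0,255],[0,0,-0.19,0,0,0,255]]
  ]
}}

```text
time_s: 6.4
tcp_pos: [424.2, 236.0, 143.3]
eef_rot: [-180.0, -0.1, 17.5]
contact_force: [1.3, 0.1, -0.7]
opening: 0.324
gripper_force: 78.8
```

Run:
```python
from h import *
s=manip.state();t=(s['tcp_pos'],s['eef_rot']);print(t,s['opening'],s['gripper_force'],s['contact_force'])
a=manip.snapshot('wrist');b=manip.snapshot('side')
cv2.imwrite('pics/w4.png',np.hstack([cv2.resize(a,(400,300)),cv2.resize(b,(400,300))])[...,::-1])
z=s['tcp_pos'][2]+1.3
for c in blue(a):
    P=np.array([hit('wrist',p[0],23.+z,t)[:2] for p in c],np.float32)
    print(cv2.boundingRect(c),cv2.minEnclosingCircle(P),cv2.fitEllipse(P))
```

```text
(array([424.21811884, 236.01466117, 143.2821066 ]), array([-1.79982321e+02, -1.19000782e-01,  1.74639256e+01])) 0.3242041449333808 78.81824970245361 [ 1.34420175  0.13138701 -0.69125779]
(0, 253, 10, 84) ((351.6684265136719, 428.3573913574219), 34.57270050048828) ((323.9216613769531, 427.8619689941406), (8.330047607421875, 106.4293441772461), 83.89563751220703)
(200, 170, 245, 223) ((425.20989990234375, 235.2474365234375), 57.87199783325195) ((429.02618408203125, 236.676025390625), (106.23069763183594, 111.29329681396484), 106.90030670166016)
(0, 0, 29, 30) ((520.7139892578125, 436.94708251953125), 15.047741889953613) ((521.4429321289062, 434.9938049316406), (17.83258628845215, 27.393814086914062), 167.3955535888672)
```

View pics/w4.png

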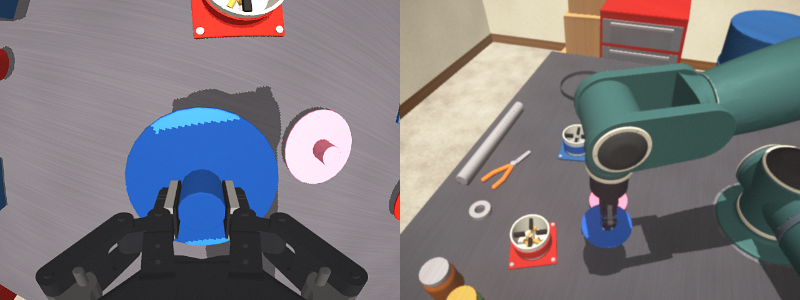

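The wrist view shows the lid held level by its knob at (200,190). The flange centre lies within about 1 mm of the TCP axis. I now carry it to a point 120 mm short of the tub so that the rim stays in view.

>>> {"op": "send_rows", "data": {
  "motion": [
    [[-0.003,0.025,0,0,0,0,255],[-0.007,0.065,0,0,0,0,255],[-0.011,0.105,0,0,0,0,255],[-0.015,0.145,0,0,0,0,255],[-0.019,0.185,0,0,0,0,255],[-0.023,0.22,0,0,0,0,255],[-0.027,0.255,0,0,0,0,255],[-0.031,0.283,0,0,0,0,255]]
  ]
}}

```text
time_s: 7.17
tcp_pos: [465.0, 24.6, 139.2]
eef_rot: [-180.0, 0.1, 17.4]
contact_force: [0.8, -0.0, -0.3]
opening: 0.326
gripper_force: 79.0
```

>>> {"op": "send_rows", "data": {
  "motion": [
    [[-0.004,0.04,0,0,0,0,255],[-0.009,0.085,0,0,0,0,255],[-0.014,0.13,0,0,0,0,255],[-0.019,0.175,0,0,0,0,255],[-0.024,0.215,0,0,0,0,255],[-0.028,0.25,0,0,0,0,255],[-0.031,0.275,0,0,0,0,255],[-0.031,0.283,0,0,0,0,255]]
  ]
}}

```text
time_s: 7.83
tcp_pos: [506.4, -185.2, 138.8]
eef_rot: [-179.9, 0.1, 17.3]
contact_force: [0.3, -0.2, -0.1]
opening: 0.331
gripper_force: 79.0
```

Run:
```python
from h import *
s=manip.state();t=(s['tcp_pos'],s['eef_rot']);print(t,s['opening'],s['gripper_force'],s['joint_vel'].round(1))
a=manip.snapshot('wrist');cv2.imwrite('pics/w5.png',a[...,::-1])
for c in blue(a):
    Q=np.array([hit('wrist',p[0],8.,t)[:2] for p in c],np.float32);print(cv2.boundingRect(c),'plate',cv2.minAreaRect(Q))
h=cv2.cvtColor(a,cv2.COLOR_RGB2HSV);m=cv2.inRange(h,(0,0,170),(60,80,255))
for c in cv2.findContours(m,cv2.RETR_EXTERNAL,cv2.CHAIN_APPROX_NONE)[0]:
    if cv2.boundingRect(c)[2]>50:
        P=np.array([hit('wrist',p[0],75.,t)[:2] for p in c],np.float32);print(cv2.boundingRect(c),'rim',cv2.minEnclosingCircle(P),cv2.fitEllipse(P))
```

```text
(array([ 506.42121271, -185.17949691,  138.79839216]), array([-1.79928376e+02,  1.20782843e-01,  1.73469898e+01])) 0.33053053134938376 79.02535915374756 [-3.7  4.3 -4.   0.6  0.  -3.4]
(588, 434, 52, 46) plate ((208.7976531982422, -959.7468872070312), (281.6361083984375, 123.44540405273438), 81.81329345703125)
(200, 170, 245, 223) plate ((430.7510986328125, -209.73109436035156), (230.18063354492188, 229.10629272460938), 65.54242706298828)
(235, 70, 161, 80) plate ((595.5994873046875, -150.80661010742188), (67.36034393310547, 123.3055419921875), 9.072832107543945)
(377, 2, 28, 62) plate ((672.7365112304688, -198.4381103515625), (54.48682403564453, 20.134286880493164), 33.59987258911133)
(266, 13, 106, 103) rim ((615.1670532226562, -149.81027221679688), 33.78248596191406) ((615.1294555664062, -149.91639709472656), (60.211456298828125, 61.37624740600586), 2.111630439758301)
(240, 0, 157, 127) rim ((624.0740356445312, -146.09567260742188), 50.31236267089844) ((623.3157958984375, -146.47207641601562), (95.21118927001953, 95.72772979736328), 1.1335994005203247)
```

View pics/w5.png

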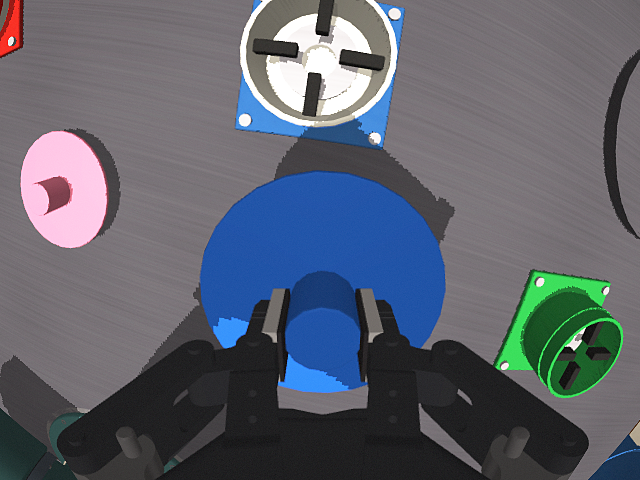

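The rim is centred at about (318,60) in the wrist view. It casts to (624,-146) with r=50.3, which agrees with the top view's (622.7,-146.7). I use (622.8,-146) and move over the tub.

>>> {"op": "send_rows", "data": {
  "motion": [
    [[0.025,0,0.005,0,0,0,255],[0.055,0,0.012,0,0,0,255],[0.085,0,0.02,0,0,0,255],[0.115,0,0.03,0,0,0,255],[0.14,0,0.04,0,0,0,255],[0.155,0,0.05,0,0,0,255],[0.1615,0,0.06,0,0,0,255],[0.1615,0,0.06,0,0,0,255]]
  ],
  "force": 120
}}

```text
time_s: 8.55
tcp_pos: [621.9, -145.2, 93.1]
eef_rot: [-179.9, 0.2, 17.5]
contact_force: [0.0, 0.2, -0.8]
opening: 0.317
gripper_force: 118.2
```

>>> {"op": "send_rows", "data": {
  "motion": [
    [[0,0,0,0,0,0,255],[0,0,0.004,0,0,0,255],[0,0,0.01,0,0,0,255],[0,0,0.016,0,0,0,255],[0,0,0.022,0,0,0,255],[0,0,0.027,0,0,0,255],[0,0,0.03,0,0,0,255],[0,0,0.03,0,0,0,255]]
  ]
}}

```text
time_s: 9.22
tcp_pos: [622.2, -146.7, 72.5]
eef_rot: [-180.0, 0.0, 17.5]
contact_force: [-0.1, 0.7, -0.6]
opening: 0.312
gripper_force: 118.2
```

>>> {"op": "send_rows", "data": {
  "motion": [
    [[0,0,0.002,0,0,0,255],[0,0,0.004,0,0,0,255],[0,0,0.006,0,0,0,255],[0,0,0.008,0,0,0,255],[0,0,0.009,0,0,0,255],[0,0,0.01,0,0,0,255],[0,0,0.011,0,0,0,255],[0,0,0.011,0,0,0,255]]
  ]
}}

```text
time_s: 9.88
tcp_pos: [622.8, -146.7, 66.3]
eef_rot: [180.0, -0.1, 17.5]
contact_force: [-3.6, 1.8, 10.7]
opening: 0.313
gripper_force: 119.7
```

Contact comes at the expected lug height (10.7 N). Now I press.

>>> {"op": "send_rows", "data": {
  "motion": [
    [[0,0,0.002,0,0,0,255],[0,0,0.004,0,0,0,255],[0,0,0.006,0,0,0,255],[0,0,0.008,0,0,0,255],[0,0,0.01,0,0,0,255],[0,0,0.011,0,0,0,255],[0,0,0.012,0,0,0,255],[0,0,0.012,0,0,0,255]]
  ]
}}

```text
time_s: 10.55
tcp_pos: [622.8, -146.7, 57.3]
eef_rot: [180.0, -0.1, 17.5]
contact_force: [-5.3, 1.9, 10.6]
opening: 0.312
gripper_force: 119.8
```

>>> {"op": "send_rows", "data": {
  "motion": [
    [[0,0,0.001,0,0,0,255],[0,0,0.002,0,0,0,255],[0,0,0.003,0,0,0,255],[0,0,0.004,0,0,0,255],[0,0,0.004,0,0,0,255],[0,0,0.004,0,0,0,255],[0,0,0.004,0,0,0,255],[0,0,0.004,0,0,0,255]]
  ]
}}

```text
time_s: 11.22
tcp_pos: [623.0, -146.8, 56.0]
eef_rot: [179.9, -0.1, 17.5]
contact_force: [-12.8, 3.3, 25.8]
opening: 0.313
gripper_force: 121.5
```

>>> {"op": "send_rows", "data": {
  "motion": [
    [[0,0,0.001,0,0,0,255],[0,0,0.002,0,0,0,255],[0,0,0.003,0,0,0,255],[0,0,0.003,0,0,0,255],[0,0,0.003,0,0,0,255],[0,0,0.003,0,0,0,255],[0,0,0.003,0,0,0,255],[0,0,0.003,0,0,0,255]]
  ]
}}

```text
time_s: 11.88
tcp_pos: [623.3, -146.9, 55.8]
eef_rot: [179.9, -0.2, 17.5]
contact_force: [-21.9, 4.4, 43.1]
opening: 0.315
gripper_force: 123.8
```

It is stiff now: 43 N and only 0.2 mm of travel, so the flange is on the rim. I relieve the load, open and retreat.

>>> {"op": "send_rows", "data": {
  "motion": [
    [[0,0,-0.002,0,0,0,255],[0,0,-0.004,0,0,0,255],[0,0,-0.006,0,0,0,255],[0,0,-0.006,0,0,0,255],[0,0,-0.006,0,0,0,120],[0,0,-0.006,0,0,0,0],[0,0,-0.006,0,0,0,0],[0,0,-0.006,0,0,0,0]]
  ]
}}

```text
time_s: 12.55
tcp_pos: [622.3, -146.6, 54.9]
eef_rot: [-180.0, 0.0, 17.5]
contact_force: [-0.8, -0.1, 0.2]
opening: 0.868
gripper_force: 0.0
```

>>> {"op": "send_rows", "data": {
  "motion": [
    [[0,0,0,0,0,0,0],[0,0,-0.01,0,0,0,0],[0,0,-0.03,0,0,0,0],[0,0,-0.06,0,0,0,0],[0,0,-0.1,0,0,0,0],[0,0,-0.14,0,0,0,0],[-0.03,0,-0.17,0,0,0,0],[-0.06,0,-0.18,0,0,0,0]]
  ]
}}

```text
time_s: 13.22
tcp_pos: [580.4, -160.4, 195.9]
eef_rot: [179.8, -0.3, 17.5]
contact_force: [0.2, -0.0, 0.8]
opening: 0.999
gripper_force: 0.0
```

>>> {"op": "send_rows", "data": {
  "motion": [
    [[-0.02,0,0,0,0,0,0],[-0.05,0,0,0,0,0,0],[-0.08,0,0,0,0,0,0],[-0.11,0,0,0,0,0,0],[-0.13,0,0,0,0,0,0],[-0.14,0,0,0,0,0,0],[-0.14,0,0,0,0,0,0],[-0.14,0,0,0,0,0,0]]
  ]
}}

```text
time_s: 13.88
tcp_pos: [479.8, -191.8, 191.2]
eef_rot: [180.0, -0.1, 17.4]
contact_force: [0.4, 0.1, -0.1]
opening: 1.0
gripper_force: 0.0
```

Run:
```python
from h import *
s=manip.state();t=(s['tcp_pos'],s['eef_rot']);print(t,s['opening'],s['contact_force'])
a=manip.snapshot('wrist');b=manip.snapshot('side');d=manip.snapshot('top')
cv2.imwrite('pics/w6.png',np.hstack([a[0:260,180:480],cv2.resize(b[170:270,230:340],(286,260))])[...,::-1])
for n,i in(('wrist',a),('side',b),('top',d)):
  for c in blue(i):
    P=np.array([hit(n,p[0],80.,t)[:2] for p in c],np.float32);print(n,cv2.boundingRect(c),cv2.minEnclosingCircle(P))
```

```text
(array([ 479.78745039, -191.75121787,  191.20030872]), array([ 1.79955283e+02, -6.33992566e-02,  1.74396761e+01])) 1.000494215231135 [ 0.37313273  0.10102376 -0.08188162]
wrist (601, 413, 39, 67) ((231.55984497070312, -868.1722412109375), 195.155517578125)
wrist (247, 0, 151, 118) ((608.9138793945312, -151.29409790039062), 67.68960571289062)
side (253, 195, 61, 63) ((600.2529296875, -105.8892593383789), 102.8634262084961)
side (506, 86, 134, 49) ((-45.70801544189453, -789.5023193359375), 205.5730743408203)
top (303, 179, 33, 62) ((615.253662109375, -120.97360229492188), 67.32612609863281)
```

View pics/w6.png

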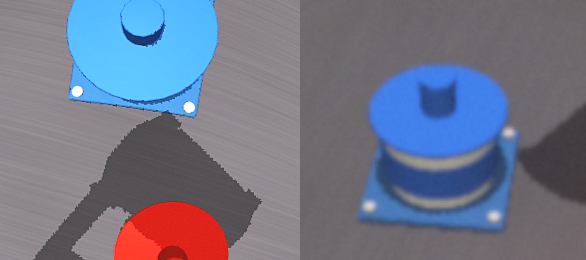

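The lid sits level on the rim, centred with an even white band below the flange. The knob is upright, at (143,20) in the left crop and (438,95) in the right. The red lid lies untouched and the gripper is clear, so I hand in.

```bash
python3 -c "
from cell import manip
print(manip.finish_job())"
```

```text
the job is handed in; nothing more can be done
None
```

I set the blue lid on the blue tub, pressed it fully home (43 N, flange on the rim, level in the last pictures), let go and handed the job in after about 14 s; the red lid was not touched.

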